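# Hang up the parts basket, then roll a battery cell until its weld strip faces up

## Task

The inspection frame taped on the blue mat has to be freed and a cell got ready under the lamp. First hang the little steel basket by its handle on the hook stand; then, without lifting the big green cell that lies on the mat, roll it along the mat until it lies square across the mat inside the taped frame with its metal weld strip facing straight up, and leave it lying there still. Do not bump the lamp or disturb the other things on the bench.

Things in the scene. Friction and masses are not known exactly. Their poses are not given: they have to be found in the camera images.
- mat: blue flat mat fixed on the bench, 200 mm (its x) by 540 mm (its y), 4 mm thick, so its top is 4 mm above its origin; origin at the centre of its underside. On it a rectangle of white tape, centred on the mat: inside the tape it measures 168 mm along x and 220 mm along y. The lane for rolling runs along the mat's y
- lamp: fixed lamp: white panel 80 mm (x) by 220 mm (y), parallel to the mat and centred over it, underside 205 mm, top 223 mm above the bench, so the gripper must reach the cell tilted, from the robot's side. Behind the mat two 16 mm columns, 222 mm high, at x = 140, y = +-125 mm, with 16 mm arms at 214 mm height forward to x = 0. Origin on the bench under the panel's centre
- cell: big cylindrical battery cell lying on the mat roughly across the lane, at either end of it: 46 mm diameter, 120 mm long, green sleeve, about 0.36 kg. Origin at its middle, on its axis; its z runs along the cylinder's axis, its x points out through the weld strip, which starts turned anywhere but up. One turn of rolling is 144.5 mm of travel
- cell_strip (a point): point on the cell's surface at the middle of the weld strip (23 mm from the axis): a bare metal strip 12 mm wide along the whole length of the cell, folded over both black end faces to their centres
- basket: square steel basket 90 x 90 x 50 mm, about 0.2 kg, on the near part of the taped frame, its far part below the lamp: draw it towards the robot before lifting it high. Stiff handle of 10 mm round bar: uprights at x = +-43 mm and a level bar along its x, straight for 76 mm, axis 120 mm above the underside. Origin at the centre of the underside
- bail (a point): middle of the level bar of the basket's handle, on the bar's axis
- hook: fixed hook stand: round foot 100 mm across, post 16 mm in diameter and 220 mm high. At 200 mm height a level rod of 8 mm diameter runs from the post along the stand's own -x for 78 mm, then turns up: its tip is at x = -94 mm and 226 mm high at the top. Origin on the bench at the post's axis
- hook_seat (a point): middle of the hook's level rod, on its axis: 50 mm from the post, 200 mm high. The handle's bar should lie across the rod here
- jar: bystander: white jar with black cap, 54 mm diameter, 60 mm high, at the other end of the lane from the cell; origin under its centre
- cell_short: bystander: green cell standing upright, 46 mm diameter, 80 mm high, right of the mat; origin under its centre
- cell_slim: bystander: slim green cell standing upright, 33 mm diameter, 90 mm high, behind the mat; origin under its centre
- caliper: bystander: caliper lying flat, 150 mm long along its x, 14 mm high, near the robot on the right; origin under its centre
- pliers: bystander: pliers with yellow handles lying flat, 170 mm long along its x, 14 mm high, near the robot on the left; origin under its centre
- driver: bystander: screwdriver with black handle lying along its x, 200 mm long, 26 mm thick, left of the mat; origin under its centre
- tape: bystander: roll of brown tape lying flat, 90 mm across, 24 mm high, left, beyond the hook stand; origin under its centre
- notebook: bystander: closed white notebook 150 x 210 mm, 16 mm thick, on the right; origin under its centre

How it is judged:
On the way, in this order (a step that is already met when the one before it is completed fails the run):
1. the basket hangs upright by its handle on the hook, let go and at rest (x of bail in the frame of hook between -0.09 and -0.005 m and y of bail in the frame of hook between -0.035 and 0.035 m and z of bail in the frame of hook between 0.195 and 0.222 m and contact force between basket and hook above 0.5 N and angle between basket's own z axis and vertical below 0.35 rad and contact force between the fingers and basket below 0.1 N and linear speed of basket below 0.05 m/s), for 0.3 s.
2. after that, the cell lies square across the mat inside the taped frame, strip up, let go and at rest (x of cell in the frame of mat between -0.035 and 0.035 m and y of cell in the frame of mat between -0.09 and 0.09 m and z of cell in the frame of mat below 0.032 m and angle between the z axis of cell and the x axis of mat, either way round below 0.25 rad and angle between cell's own x axis and vertical below 0.25 rad and z of cell_strip in the frame of mat above 0.04 m and contact force between the fingers and cell below 0.1 N and linear speed of cell below 0.02 m/s and angular speed of cell below 0.3 rad/s), for 0.3 s.
At the end, for the whole second after the job is handed in: Basket at rest on the hook's level rod, its bar's middle within 35 mm of the rod, leaning under 0.35 rad. Cell let go and at rest on the mat, centre within 35 mm of the mat's centre across the lane and 90 mm along it, square within 0.25 rad, strip up within 0.25 rad (all of step 1 and all of step 2); the robot touches nothing.
It fails at once if the cell is lifted off the mat (more than 15 mm) (z of cell in the frame of mat above 0.042 m).
It fails at once if the lamp is bumped (more than 8 N) (contact force between lamp and anything else above 8 N).
It fails at once if another thing on the bench is moved more than 25 mm or tipped (distance of any of jar, cell_short, cell_slim, caliper, pliers, driver, tape, notebook from where it was at the start of the episode above 0.025 m or angle between any of jar, cell_short, cell_slim's own z axis and vertical above 0.5 rad).
It also fails if it takes over 72 s, if anything falls off the work surface, if the arm or the gripper's body presses on something with over 40 N, if the wrist force passes 120 N, or if a joint passes its speed limit or range.

## Robot

A 6-joint arm with a two-finger parallel gripper is mounted at the origin on the work surface. World frame = base frame: x ahead of the robot, y to its left, z up, the work surface at z = 0. Lengths are in m, angles in rad, forces in N, time in s.
With the tool pointing down it reaches from about 0.35 to 0.8 m from the base axis. Payload 7.3 kg.
Tool frame: the origin (TCP) lies between the finger pads; the fingertips stand 25 mm ahead of it and the grasp point (between the pads) lies 6 mm ahead of it (r.tip_extent is the distance from the TCP to the fingertips, in m); z points along the fingers, y is the line along which they close (so a half turn about z gives the same grasp; the last joint's range is limited). The gripper opens to 85 mm and grips with 20 to 120 N. Pads are 22 mm wide; open, the fingers measure 114 mm over their backs; the gripper's body (76 mm by 85 mm) begins 54 mm behind the grasp point. The pads swing forward as they close: fully open they stand 13 mm farther back than shut.
Start: joints at [-1.484, 0.342, 1.524, -0, 1.275, -0.146], TCP at [0.121, -0.511, 0.235] pointing down, gripper open.
Joint ranges: [-2.53, 2.53], [-0.77, 2.02], [0.04, 2.7], [-1, 4.14], [0.28, 2.66], [-3.11, 3.11]. Speed limits (rad/s): [2.57, 2.57, 3.14, 3.14, 3.14, 3.14].

## Interface

Orientations are given as a unit quaternion [x, y, z, w].
In Python, from workcell import r, command_gripper, optics gives the robot as it stands. The module is installed in compiled form; this text tells all that it offers. Calls block until the motion is done:
- r.reach(position, orientation): joint-space move of the TCP to a pose.
- r.move_straight(position, orientation=None, speed=0.15, max_force=None): straight line of the TCP; orientation=None keeps the orientation; speed is the mean speed in m/s. With max_force (N) it stops when the force on the tool has changed by that much, and returns True; else False.
- r.movej(angles): joint-space move.
- command_gripper(opening, force=None): finger opening in m; force is the grip in N (None keeps the last); returns when the fingers have stopped.
- r.hold(seconds).
- r.solve_ik(position, orientation): joint angles nearest the present ones, or None.
- r.read_state(): the state.
- optics.get_image(name): name is "scene" or "top" or "wrist"; returns (picture, depth): 400x640x3 uint8, red, green, blue; 400x640 float32, m along the optical axis (not along the pixel's ray), 0 where there is no reading.
- optics.camera_model(name): a dict with "K" (3x3 intrinsics, pixels), "R" (3x3) and "t" (3): a world point X has camera coordinates R X + t; the wrist camera has in their place "tool_from_camera" (4x4, takes a point from camera to tool coordinates, whose origin is the TCP and whose axes are the flange's). Camera axes: x right, y down, z forward; pixel columns grow to the right and rows downward; lengths in m; the calibration is good to about 2 mm. A picture is of the moment at which its call begins: read the wrist's pose just before it. camera_model takes no time and is no camera call.
A pose or a line that the arm cannot do raises r.PlanningError and nothing moves.
- r.finish_job(): hands the job in; it is judged then, once.
The state is a dict: "time_s": time; "joint_positions": joint angles; "dq": joint speeds; "tau": joint torques, N m; "eef_pos": TCP position; "eef_rot": TCP orientation; "contact_force": force on the tool from outside, world axes, zero at the start; "torque": the same for the moment, N m; "grip_width": finger opening in m; "grip_force": force on a finger pad.
Only numpy, scipy, OpenCV 4.12 (cv2) and the standard library are available. Lean on these libraries where they do the work, as an engineer would, in place of code of your own. Each camera call takes 0.05 s, during which the arm holds its last target. There are 200 camera calls.

## Working session

There is one attempt and no reset: what is moved stays moved. The work goes in short steps, each a Python script; the robot and the scene stay as the last script left them, time stands still between calls to the robot, and variables do not carry over. Pictures are saved under pics/ and viewed, at most 10 in all, crops included, and the job is handed in when it is done.

```bash
mkdir -p pics; ls; cat > h.py <<'E'
import numpy as np, cv2
from scipy.spatial.transform import Rotation as Rn
from workcell import r, command_gripper, optics
def cloud(name):
    im,d=optics.get_image(name); m=optics.camera_model(name); K=np.array(m["K"])
    v,u=np.mgrid[:400,:640]
    c=np.stack([(u-K[0,2])*d/K[0,0],(v-K[1,2])*d/K[1,1],d],-1)
    if name=="wrist": raise SystemExit
    X=(c-np.array(m["t"]))@np.array(m["R"])
    X[d==0]=np.nan
    return im,X
def save(n,im): cv2.imwrite("pics/"+n+".png",cv2.cvtColor(im,cv2.COLOR_RGB2BGR))
E
python3 - <<'E'
from h import *
for n in("scene","top"):
    im,X=cloud(n); save(n,im); np.savez(n+".npz",im=im,X=X)
    m=optics.camera_model(n); print(n,-np.array(m["R"]).T@np.array(m["t"]))
print(r.read_state())
E
```

```text
pics
scene [ 1.30811723 -0.46535127  1.01038064]
top [ 0.26042588 -0.05541961  1.73924131]
{'time_s': 0.1, 'joint_positions': array([-1.48396816e+00,  3.42646838e-01,  1.52489829e+00,  3.21054853e-05,
        1.27536096e+00, -1.45974926e-01]), 'dq': array([-0.00085276, -0.00029923, -0.00144603,  0.00017158,  0.00130098,
       -0.00097574]), 'tau': array([ 2.12961088e-03, -4.34445477e+01, -2.46490127e+01, -1.33368044e-04,
        4.63511344e-03,  2.15940418e-05]), 'eef_pos': array([ 0.12113567, -0.51049677,  0.23460676]), 'eef_rot': array([ 9.93233316e-01,  1.16134185e-01,  3.47660140e-05, -6.55976647e-04]), 'contact_force': array([0.40239358, 0.27065279, 1.4960501 ]), 'torque': array([ 0.01976642, -0.04897506,  0.04691207]), 'grip_force': 0.0, 'grip_width': 0.08549011566899391}
```

View pics/scene.png

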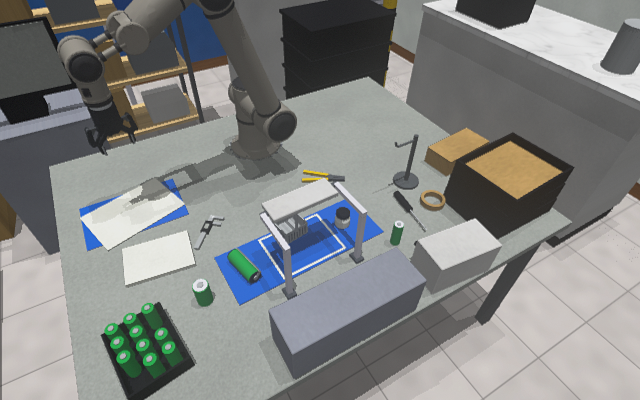

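View pics/top.png

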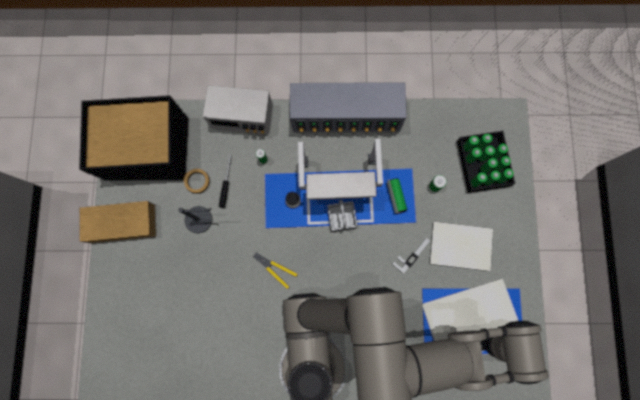

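The scene shows the cell at the mat's right end (top view px 398,195), the jar at the left end (293,199), the basket at (342,215) partly under the lamp, and the hook stand at (198,218). Next I'll measure these.

```bash
python3 - <<'E'
from h import *
T=np.load("top.npz");S=np.load("scene.npz")
def hsv(im): return cv2.cvtColor(im,cv2.COLOR_RGB2HSV)
X=T["X"];h=hsv(T["im"]);v,u=np.mgrid[:400,:640]
blue=(h[...,0]>100)&(h[...,0]<125)&(h[...,1]>150)&(u>255)&(u<425)&(v>160)&(v<235)
P=X[blue]; print("mat z",np.nanmedian(P[:,2]))
cnt=np.argwhere(blue)[:,::-1].astype(np.float32)
# mat rect in xy
hull=cv2.minAreaRect(P[~np.isnan(P[:,0])][:,:2].astype(np.float32)); print("mat",hull,cv2.boxPoints(hull).round(3).tolist())
lamp=(X[...,2]>.2)&(X[...,2]<.24)&(u>303)&(u<380)&(v>168)&(v<202)
L=X[lamp][:,:2].astype(np.float32);print("lamp",cv2.minAreaRect(L),X[lamp][:,2].mean())
for n,D,box in(("top",T,(255,425,160,235)),("scene",S,(222,268,240,290))):
    X=D["X"];h=hsv(D["im"]);g=(h[...,0]>40)&(h[...,0]<85)&(h[...,1]>100)&(u>=box[0])&(u<box[1])&(v>=box[2])&(v<box[3])&(X[...,2]<.07)
    P=X[g];print(n,"cell",len(P),cv2.minAreaRect(P[:,:2].astype(np.float32)),np.nanpercentile(P[:,2],[5,95,99]))
for n,D,box in(("top",T,(318,365,195,240)),("scene",S,(265,320,180,250))):
    X=D["X"];m=(X[...,2]>.095)&(X[...,2]<.14)&(u>=box[0])&(u<box[1])&(v>=box[2])&(v<box[3])
    print(n,"bar",m.sum()); 
    if m.sum(): print(np.c_[u[m],v[m],X[m].round(3)][::max(1,m.sum()//25)].tolist())
for n,D,box in(("top",T,(165,245,200,240)),("scene",S,(385,425,130,190))):
    X=D["X"];m=(X[...,2]>.15)&(X[...,2]<.25)&(u>=box[0])&(u<box[1])&(v>=box[2])&(v<box[3])
    print(n,"hook",m.sum()); 
    if m.sum(): print(np.c_[u[m],v[m],X[m].round(3)][::max(1,m.sum()//30)].tolist())
im=S["im"]; 
a=cv2.resize(im[170:310,210:360],None,fx=4,fy=4,interpolation=cv2.INTER_CUBIC); save("c1",a)
b=cv2.resize(T["im"][160:245,160:430],None,fx=2.9,fy=2.9,interpolation=cv2.INTER_CUBIC); save("c2",b)
E
```

```text
mat z 0.0032414045408412657
mat ((0.5936819911003113, -0.09188666939735413), (0.19816266000270844, 0.5353811979293823), 2.132049798965454) [[0.48500001430511475, 0.1720000058412552], [0.5049999952316284, -0.3630000054836273], [0.703000009059906, -0.35600000619888306], [0.6830000281333923, 0.17900000512599945]]
lamp ((0.5937576293945312, -0.09653809666633606), (0.08828594535589218, 0.24359601736068726), 4.1909942626953125) 0.22157312569549567
top cell 303 ((0.6769583225250244, -0.07916703820228577), (0.5482380390167236, 0.10481592267751694), 69.48411560058594) [0.03783991 0.05389536 0.05687334]
scene cell 431 ((0.5950828790664673, -0.3043375015258789), (0.11867666989564896, 0.03830110654234886), 12.17885971069336) [0.03331244 0.05205882 0.05413002]
top bar 82
[[341.0, 199.0, 0.568, -0.096, 0.111], [342.0, 200.0, 0.563, -0.099, 0.119], [342.0, 201.0, 0.559, -0.099, 0.126], [342.0, 202.0, 0.555, -0.099, 0.126], [342.0, 203.0, 0.552, -0.099, 0.127], [342.0, 204.0, 0.548, -0.098, 0.131], [343.0, 205.0, 0.544, -0.102, 0.13], [343.0, 206.0, 0.542, -0.102, 0.126], [343.0, 207.0, 0.538, -0.10
[... 3612 characters left out ...]
198], [405.0, 143.0, 0.512, 0.37, 0.201], [409.0, 143.0, 0.516, 0.386, 0.198], [415.0, 143.0, 0.518, 0.413, 0.189], [401.0, 144.0, 0.514, 0.35, 0.205], [405.0, 144.0, 0.52, 0.363, 0.204], [414.0, 144.0, 0.519, 0.409, 0.187], [396.0, 145.0, 0.522, 0.318, 0.218], [401.0, 145.0, 0.514, 0.35, 0.201], [412.0, 145.0, 0.516, 0.403, 0.183], [395.0, 146.0, 0.516, 0.321, 0.208], [399.0, 146.0, 0.519, 0.337, 0.204], [413.0, 146.0, 0.515, 0.41, 0.175], [398.0, 147.0, 0.521, 0.331, 0.203], [413.0, 147.0, 0.52, 0.406, 0.175], [412.0, 148.0, 0.516, 0.406, 0.168], [411.0, 149.0, 0.512, 0.407, 0.161], [411.0, 150.0, 0.513, 0.407, 0.157], [410.0, 151.0, 0.51, 0.407, 0.15], [414.0, 151.0, 0.521, 0.415, 0.154]]
```

View pics/c1.png

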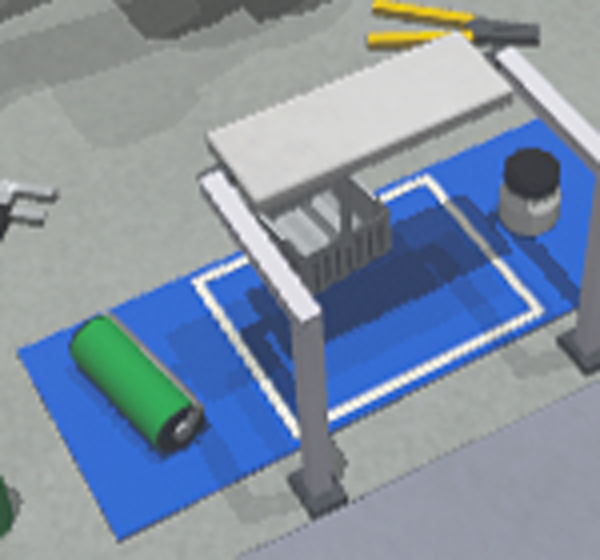

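View pics/c2.png

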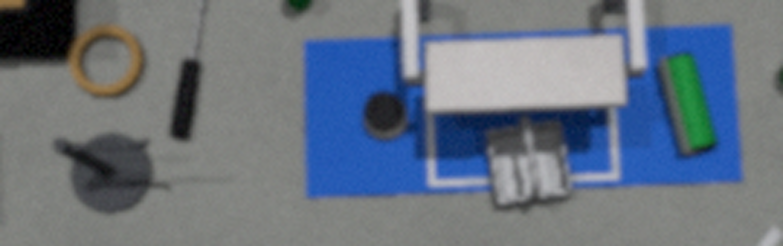

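Measurements agree with the given sizes: bar 0.124 m high, rod 0.200 m, lamp top 0.222 m. The crops show the weld strip on the cell's +y side, and the hook's rod pointing to -y at x≈0.516. I'll grasp the bar 24 mm on the near side of its middle, so the fingers clear the rod.

```bash
cat >> h.py <<'E'
def ori(tilt,yaw,flip=False):
    # fingers point down, leaning forward (away from robot) by tilt; closing line = world y turned by yaw
    z=np.array([np.sin(tilt),0,-np.cos(tilt)]); y=np.array([0,1.,0])*(1 if flip else -1)
    M=np.stack([np.cross(y,z),y,z],1)
    return (Rn.from_euler('z',yaw)*Rn.from_matrix(M)).as_quat()
def tcp(p,q,ahead=.006):   # TCP so that the point `ahead` of it along tool z is at p
    return np.array(p)-ahead*Rn.from_quat(q).apply([0,0,1])
E
python3 - <<'E'
from h import *
print(np.array(optics.camera_model("wrist")["tool_from_camera"]).round(3))
yaw=np.arctan2(.0105,.0865); t=np.radians(12)
bail=np.array([.521,-.102,.124]); d=np.array([np.cos(yaw),np.sin(yaw),0])
for f in(0,1):
    for yw,p in((yaw,bail-.024*d),(0,[.492,.356,.209])):
        q=ori(t,yw,f); print(f,r.solve_ik(tcp(p,q),q))
q=ori(t,yaw); g=bail-.024*d
a=Rn.from_quat(q).apply([0,0,1])
command_gripper(.05,60)
st=r.read_state()
r.move_straight([.121,-.511,.38],speed=.25)
r.reach(tcp(g-.14*a,q),q)
im,_=optics.get_image("wrist"); save("w1",im)
s=r.read_state();print(s["time_s"],s["eef_pos"])
E
```

```text
[[-0.    -0.962 -0.273  0.07 ]
 [ 1.    -0.    -0.001  0.   ]
 [ 0.001 -0.273  0.962 -0.139]
 [ 0.     0.     0.     1.   ]]
0 [-0.42733367  0.33645982  1.88897019  0.16081311  0.74316379  0.91356299]
0 [ 0.55769935  0.41986111  1.48219472 -0.12615321  1.0644968   2.18004942]
1 [-0.42733367  0.33645982  1.88897019  0.16081311  0.74316379 -2.22802966]
1 [ 0.55769935  0.41986111  1.48219472 -0.12615321  1.0644968  -0.96154323]
3.2667 [ 0.46712057 -0.10936541  0.26692044]
```

View pics/w1.png

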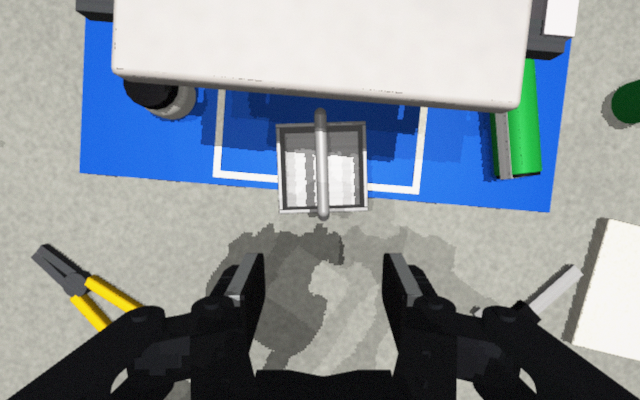

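The wrist view shows the bar centred (column 320, rows 110–215) and parallel to the fingers. The camera side faces the lamp, so I'll flip the wrist half a turn before descending.

```bash
python3 - <<'E'
from h import *
yaw=np.arctan2(.0105,.0865); t=np.radians(12)
bail=np.array([.521,-.102,.124]); d=np.array([np.cos(yaw),np.sin(yaw),0])
q=ori(t,yaw,1); g=bail-.024*d; a=Rn.from_quat(q).apply([0,0,1])
j=r.read_state()["joint_positions"].copy(); j[5]-=np.pi; r.movej(j)
hit=r.move_straight(tcp(g-.002*a,q),q,speed=.12,max_force=12)
command_gripper(0.0,60); s=r.read_state(); print(hit,s["eef_pos"],tcp(g,q),s["grip_width"],s["grip_force"],s["time_s"])
z=lambda h:np.array([0,0,h])
if .006<s["grip_width"]<.02:
    p=s["eef_pos"]
    r.move_straight(p+z(.012),speed=.08)
    r.move_straight(p+z(.014)+[-.10,0,0],speed=.15)
    im,X=cloud("scene"); save("s2",im[130:290,200:440].repeat(3,0).repeat(3,1))
    s=r.read_state();print(s["grip_width"],s["contact_force"],s["time_s"])
E
```

```text
False [ 0.4964681  -0.10551339  0.13353711] [ 0.49593651 -0.10504239  0.12986889] -5.0068882427543534e-05 5.753315091133118 7.75
```

```bash
python3 - <<'E'
from h import *
im,X=cloud("scene"); im2,_=optics.get_image("wrist")
a=im[170:270,230:360].repeat(4,0).repeat(4,1); b=cv2.resize(im2,None,fx=.4375,fy=.4375)
c=np.zeros((400+175,520,3),np.uint8); c[:400]=a; c[400:,:280]=b; save("s2",c)
s=r.read_state();print(s["time_s"],s["grip_width"],s["contact_force"])
E
```

```text
7.85 -0.00013287062515543777 [-3.4654798   0.02880272 10.82367619]
```

View pics/s2.png

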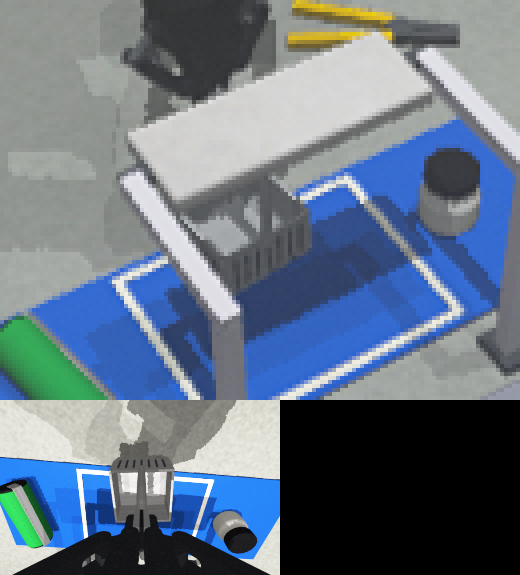

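```bash
cat >> h.py <<'E'
def wcloud():
    s=r.read_state(); im,d=optics.get_image("wrist"); m=optics.camera_model("wrist"); K=np.array(m["K"]);T=np.array(m["tool_from_camera"])
    v,u=np.mgrid[:400,:640]
    c=np.stack([(u-K[0,2])*d/K[0,0],(v-K[1,2])*d/K[1,1],d],-1)@T[:3,:3].T+T[:3,3]
    X=Rn.from_quat(s["eef_rot"]).apply(c.reshape(-1,3)).reshape(400,640,3)+s["eef_pos"]
    X[d==0]=np.nan
    return im,X
E
python3 - <<'E'
from h import *
im,X=wcloud(); np.savez("w.npz",im=im,X=X)
for v in range(130,300,8):
    row=X[v,270:380]; k=np.nanargmax(np.where(np.isnan(row[:,2]),-1,row[:,2])); print(v,270+k,row[k].round(3),im[v,270+k], X[v,320:332:4].round(3).tolist())
E
```

```text
130 311 [ 0.475 -0.117  0.001] [96 98 92] [[0.475, -0.11, -0.0], [0.474, -0.108, -0.0], [0.474, -0.105, 0.001]]
138 373 [ 0.47  -0.075  0.02 ] [42 45 45] [[0.476, -0.11, 0.014], [0.475, -0.107, 0.017], [0.476, -0.105, 0.013]]
146 377 [ 0.47  -0.075  0.037] [54 57 56] [[0.476, -0.11, 0.031], [nan, nan, nan], [0.476, -0.105, 0.03]]
154 325 [ 0.473 -0.107  0.055] [99 95 97] [[0.474, -0.11, 0.052], [0.473, -0.108, 0.053], [0.474, -0.105, 0.052]]
162 325 [ 0.473 -0.107  0.067] [94 94 92] [[0.474, -0.11, 0.065], [0.473, -0.108, 0.066], [0.474, -0.105, 0.065]]
170 326 [ 0.473 -0.107  0.079] [97 94 94] [[0.474, -0.11, 0.078], [0.473, -0.108, 0.078], [0.474, -0.106, 0.076]]
178 322 [ 0.473 -0.109  0.089] [97 95 94] [[0.474, -0.11, 0.089], [0.473, -0.108, 0.089], [0.474, -0.106, 0.087]]
186 322 [ 0.473 -0.109  0.1  ] [96 95 97] [[0.474, -0.11, 0.097], [0.473, -0.108, 0.099], [0.474, -0.106, 0.097]]
194 324 [ 0.473 -0.108  0.108] [ 97 100  96] [[0.474, -0.11, 0.106], [0.473, -0.108, 0.108], [0.474, -0.106, 0.106]]
202 323 [ 0.474 -0.108  0.113] [107 106 106] [[0.475, -0.109, 0.113], [0.474, -0.
[... 720 characters left out ...]
6, -0.105, 0.132]]
258 330 [ 0.484 -0.104  0.141] [94 94 96] [[0.485, -0.108, 0.14], [0.485, -0.106, 0.14], [0.485, -0.105, 0.14]]
266 307 [ 0.484 -0.113  0.148] [91 92 91] [[0.483, -0.108, 0.147], [0.483, -0.107, 0.147], [0.483, -0.105, 0.147]]
274 319 [ 0.482 -0.109  0.154] [43 43 43] [[0.482, -0.108, 0.154], [0.482, -0.107, 0.153], [0.482, -0.105, 0.153]]
282 338 [ 0.479 -0.102  0.16 ] [91 92 92] [[0.482, -0.108, 0.158], [0.48, -0.107, 0.16], [0.481, -0.106, 0.158]]
290 348 [ 0.477 -0.1    0.167] [22 22 23] [[0.48, -0.108, 0.164], [0.48, -0.107, 0.164], [0.48, -0.106, 0.164]]
298 300 [ 0.475 -0.115  0.174] [21 24 26] [[0.483, -0.108, 0.165], [0.482, -0.107, 0.165], [0.482, -0.106, 0.165]]
```

```bash
python3 - <<'E'
from h import *
print(r.tip_extent)
D=np.load("w.npz");X=D["X"]
for v in range(234,272,4):
    print(v,[(u,*(X[v,u]*1000).round().tolist()) for u in range(296,352,6)])
E
```

```text
0.025
234 [(296, 560.0, -120.0, 8.0), (302, 559.0, -115.0, 8.0), (308, 560.0, -110.0, 6.0), (314, 482.0, -111.0, 127.0), (320, 481.0, -109.0, 129.0), (326, 481.0, -106.0, 129.0), (332, 481.0, -104.0, 127.0), (338, 555.0, -86.0, 8.0), (344, 554.0, -82.0, 9.0), (350, 555.0, -77.0, 8.0)]
238 [(296, 563.0, -120.0, 9.0), (302, 563.0, -115.0, 8.0), (308, 562.0, -110.0, 8.0), (314, 484.0, -111.0, 127.0), (320, 483.0, -108.0, 129.0), (326, 483.0, -106.0, 129.0), (332, 483.0, -103.0, 128.0), (338, 559.0, -86.0, 8.0), (344, 558.0, -81.0, 9.0), (350, 558.0, -76.0, 9.0)]
242 [(296, 564.0, -119.0, 13.0), (302, 564.0, -114.0, 13.0), (308, 563.0, -110.0, 12.0), (314, 486.0, -111.0, 128.0), (320, 485.0, -108.0, 129.0), (326, 484.0, -106.0, 130.0), (332, 485.0, -103.0, 128.0), (338, 560.0, -86.0, 13.0), (344, 559.0, -81.0, 14.0), (350, 558.0, -76.0, 14.0)]
246 [(296, 565.0, -119.0, 18.0), (302, 564.0, -114.0, 18.0), (308, 563.0, -109.0, 18.0), (314, 489.0, -110.0, 127.0), (320, 488.0, -108.0, 128.0), (326, 487.0, -105.0, 128.0), (332, 487.0, -103.0, 127.0), (338, 560.0, -86.0, 18.0), (344, 559.0, -81
[... 1076 characters left out ...]
 (332, 484.0, -104.0, 143.0), (338, 483.0, -101.0, 144.0), (344, 489.0, -98.0, 135.0), (350, 489.0, -95.0, 136.0)]
266 [(296, 490.0, -117.0, 140.0), (302, 490.0, -115.0, 140.0), (308, 484.0, -113.0, 147.0), (314, 484.0, -110.0, 147.0), (320, 483.0, -108.0, 147.0), (326, 484.0, -106.0, 146.0), (332, 483.0, -104.0, 147.0), (338, 482.0, -102.0, 147.0), (344, 488.0, -98.0, 139.0), (350, 488.0, -96.0, 139.0)]
270 [(296, 490.0, -117.0, 143.0), (302, 489.0, -114.0, 143.0), (308, 483.0, -112.0, 150.0), (314, 483.0, -110.0, 150.0), (320, 483.0, -108.0, 150.0), (326, 483.0, -106.0, 150.0), (332, 482.0, -104.0, 150.0), (338, 481.0, -102.0, 151.0), (344, 487.0, -98.0, 144.0), (350, 487.0, -96.0, 143.0)]
```

```bash
python3 - <<'E'
from h import *
s=r.read_state(); a=Rn.from_quat(s["eef_rot"]).apply([0,0,1])
r.move_straight(s["eef_pos"]-.08*a,speed=.15)
def tips(n):
    s=r.read_state(); im,X=wcloud()
    t=Rn.from_quat(s["eef_rot"]).inv().apply(X.reshape(-1,3)-s["eef_pos"])
    k=(np.abs(t[:,0])<.03)&(np.abs(t[:,1])<.06)&(t[:,2]<.045)
    t=t[k]; print(n,s["grip_width"],"max z",np.nanpercentile(t[:,2],[90,99,99.9]).round(4), "tip pts",t[t[:,2]>np.nanpercentile(t[:,2],98)][::20].round(3).tolist())
    return im
a0=tips("shut"); command_gripper(.012,60); tips("12mm"); command_gripper(.05); a1=tips("50")
c=np.vstack([a0[150:400,100:540],a1[150:400,100:540]]); save("tips",c); print(r.read_state()["time_s"])
E
```

```text
shut 0.00032064392704341313 max z [-0.0416 -0.0077 -0.0016] tip pts [[0.01, -0.006, -0.0], [0.01, 0.002, -0.001], [0.01, -0.002, -0.003], [0.01, 0.006, -0.001], [0.01, 0.001, -0.003], [0.01, -0.004, -0.003], [0.01, 0.004, -0.004], [0.011, -0.001, -0.006], [0.01, -0.006, -0.006], [0.01, 0.002, -0.005], [0.01, -0.003, -0.007], [0.01, 0.004, -0.007], [0.01, -0.001, -0.007], [0.01, 0.007, -0.007], [0.01, 0.002, -0.008], [0.01, -0.004, -0.009], [0.01, 0.004, -0.009], [0.01, -0.001, -0.01], [0.01, 0.006, -0.01], [0.01, -0.003, -0.011], [0.01, 0.005, -0.011], [0.006, -0.011, -0.003], [0.01, -0.001, -0.012], [0.006, 0.008, -0.003], [0.007, -0.009, -0.005], [0.006, 0.008, -0.004], [0.006, -0.01, -0.005], [0.006, 0.013, -0.006], [0.007, 0.009, -0.007], [0.006, -0.009, -0.008], [0.006, 0.013, -0.006], [0.007, 0.008, -0.009], [0.005, -0.011, -0.008], [0.007, 0.011, -0.01], [0.006, -0.009, -0.01], [0.006, 0.013, -0.01], [0.006, 0.007, -0.011], [0.006, -0.012, -0.011], [0.006, 0.01, -0.012], [0.006, -0.008, -0.013], [0.006, -0.013, -0.013], [0.005, -0.011, -0.013]]
12mm 0.01208259178913654 max z [
[... 1393 characters left out ...]
 -0.01], [0.01, 0.029, -0.009], [0.008, 0.025, -0.006], [0.009, -0.025, -0.01], [0.006, 0.025, -0.004], [0.006, -0.034, -0.006], [0.006, -0.037, -0.007], [0.006, 0.035, -0.007], [0.002, -0.025, 0.001], [0.006, -0.036, -0.009], [0.006, 0.035, -0.009], [0.001, -0.025, 0.0], [0.001, 0.025, -0.0], [0.002, -0.025, -0.005], [0.002, -0.025, -0.005], [0.001, -0.025, -0.005], [0.0, -0.025, -0.006], [-0.003, -0.025, -0.002], [-0.003, -0.025, -0.003], [0.0, 0.025, -0.01], [-0.003, 0.025, -0.006], [-0.003, 0.025, -0.007], [-0.006, 0.025, -0.004], [-0.005, 0.025, -0.007], [-0.005, -0.025, -0.009], [-0.006, -0.025, -0.009], [-0.011, 0.025, -0.003], [-0.008, -0.025, -0.009], [-0.011, 0.025, -0.006]]
9.4667
```

View pics/tips.png

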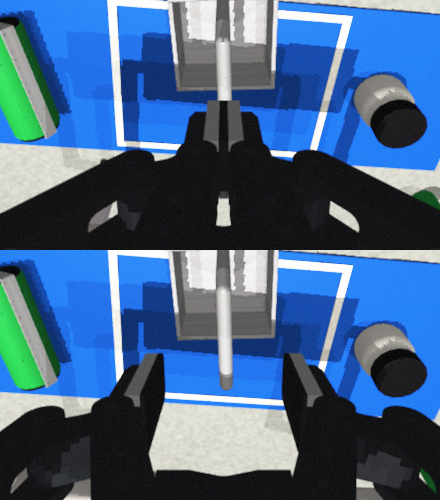

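The depth data in the tool frame shows the fingertips about 3–4 mm ahead of the TCP, not 25 mm. The shut tips resting on the bar's top (z=0.129, with the TCP at 0.1335) confirm it, so I'll use a grasp point 15 mm behind the TCP from here on.

```bash
sed -i 's/ahead=.006/ahead=-.014/' h.py; python3 - <<'E'
from h import *
yaw=np.arctan2(.0105,.0865); t=np.radians(12)
bail=np.array([.521,-.1025,.124]); d=np.array([np.cos(yaw),np.sin(yaw),0])
q=ori(t,yaw,1); g=bail-.024*d
hit=r.move_straight(tcp(g,q),q,speed=.12,max_force=12)
command_gripper(0.0,60); s=r.read_state(); print(hit,s["eef_pos"],tcp(g,q),s["grip_width"],s["grip_force"],s["time_s"])
z=lambda h:np.array([0,0,h])
if .006<s["grip_width"]<.02:
    p=s["eef_pos"]
    r.move_straight(p+z(.012),speed=.08)
    r.move_straight(p+z(.014)+[-.10,0,0],speed=.15)
    im,X=wcloud()
    tl=Rn.from_quat(q).inv().apply((X-r.read_state()["eef_pos"]).reshape(-1,3)).reshape(X.shape)
    for v in range(140,260,12):
        k=np.nanargmax(np.where(np.isnan(X[v,280:360,2]),-1,X[v,280:360,2])); print(v,280+k,X[v,280+k].round(3))
    s=r.read_state();print(s["grip_width"],s["eef_pos"],s["contact_force"],s["time_s"])
E
```

```text
False [ 0.50047377 -0.10510585  0.11080602] [ 0.50006444 -0.10504131  0.11030593] 0.0077881663244165605 58.53320360183716 10.9333
140 337 [ 0.375 -0.1    0.023]
152 308 [ 0.377 -0.117  0.049]
164 324 [ 0.374 -0.108  0.072]
176 325 [ 0.374 -0.108  0.088]
188 327 [ 0.374 -0.107  0.101]
200 327 [ 0.374 -0.107  0.113]
212 324 [ 0.374 -0.108  0.123]
224 330 [ 0.375 -0.106  0.129]
236 323 [ 0.377 -0.108  0.135]
248 326 [ 0.379 -0.107  0.141]
0.007959235098047442 [ 0.40143516 -0.10548504  0.12498619] [-0.17918166 -0.22138238 -1.22549937] 12.1083
```

```bash
python3 - <<'E'
from h import *
t=np.radians(12); q0=r.read_state()["eef_rot"]; q=ori(t,0,1)
p=r.read_state()["eef_pos"]
r.move_straight(p+[0,0,.13],speed=.2)
for w in([.42,.10,.27],[.493,.24,.27],[.493,.25,.248]): r.move_straight(tcp(w,q),q,speed=.2)
h0=r.move_straight(tcp([.493,.356,.248],q),q,speed=.12,max_force=10)
print("in",h0,r.read_state()["grip_width"],r.read_state()["time_s"])
if not h0:
    r.move_straight(tcp([.493,.356,.216],q),q,speed=.1,max_force=12)
    h1=r.move_straight(tcp([.493,.356,.203],q),q,speed=.03,max_force=5)
    s=r.read_state(); print("down",h1,s["eef_pos"]-tcp([0,0,0],q),s["contact_force"],s["time_s"])
im,X=cloud("scene"); im2,_=optics.get_image("top")
a=im[100:230,350:470].repeat(4,0).repeat(4,1); b=cv2.resize(im2[180:245,160:260],None,fx=3,fy=3)
c=np.zeros((520,790,3),np.uint8); c[:,:480]=a; c[:195,485:785]=b; save("hk",c)
E
```

```text
in False 0.007859545769033595 16.3333
down True [0.49354905 0.3564726  0.20861638] [-1.49633434 -0.76418386  4.26136476] 17.15
```

View pics/hk.png

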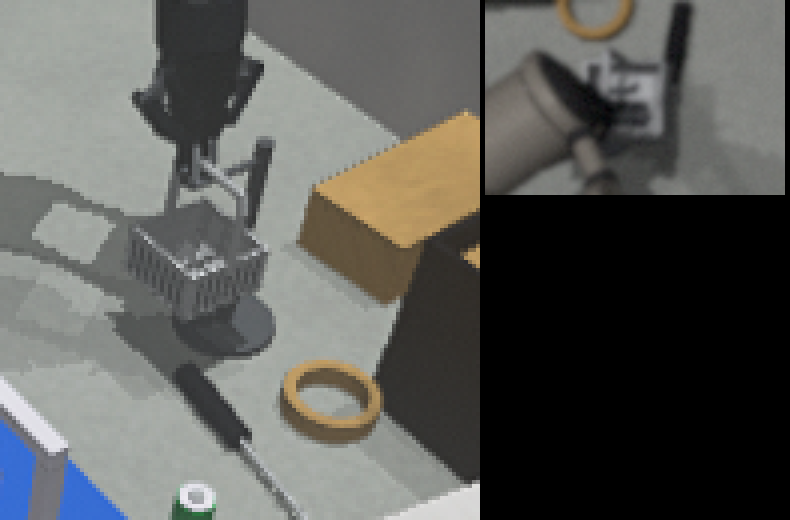

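The bar met the rod at 0.2086 m as expected (scene crop: basket hanging at px 195,250, bar across the rod at 205,165). I'll release, back off and fit the cell.

```bash
cat >> h.py <<'E'
from scipy.optimize import least_squares
MY=np.radians(2.14)  # mat yaw; mat axes
MC=np.array([.5937,-.0925]); ex=np.array([np.cos(MY),np.sin(MY)]); ey=np.array([-np.sin(MY),np.cos(MY)])
def cellfit(im,X,y0,half=.06):
    """mat-frame cell: (mx,my,yaw,strip angle from up towards +y)"""
    P=X.reshape(-1,3); C=cv2.cvtColor(im,cv2.COLOR_RGB2HSV).reshape(-1,3).astype(int)
    m=np.stack([(P[:,:2]-MC)@ex,(P[:,:2]-MC)@ey,P[:,2]-.004],1)
    k=(np.abs(m[:,0])<.09)&(np.abs(m[:,1]-y0)<half)&(m[:,2]>.008)&(m[:,2]<.052)
    m=m[k];C=C[k]; sat=(C[:,0]>40)&(C[:,0]<85)&(C[:,1]>100); G=m[sat]
    if len(G)<60: return print("few green",len(G))
    def dist(p,m): return np.hypot((m[:,1]-p[0]-p[1]*m[:,0])*np.cos(np.arctan(p[1])),m[:,2]-.023)-.023
    f=least_squares(dist,[y0,0.],args=(G,),loss="soft_l1",f_scale=.002)
    p=f.x; on=np.abs(dist(p,m))<.005
    ax=m[on,0]; sx=m[on&(sat)][:,0]; mx=np.mean(np.percentile(sx,[1,99]))
    S=on&~sat&(C[:,1]<70)&(C[:,2]>60)&(np.abs(m[:,0]-mx)<.05)
    ang=np.degrees(np.arctan2(m[:,1]-p[0]-p[1]*m[:,0],m[:,2]-.023))
    h,e=np.histogram(ang[S],np.arange(-180,181,6)); g,_=np.histogram(ang[on&sat],e)
    print("cell mx %.4f my %.4f yaw %.1fdeg rms %.4f len %.3f n%d"%(mx,p[0]+p[1]*mx,-np.degrees(np.arctan(-p[1])),f.fun.std(),np.ptp(np.percentile(sx,[1,99])),len(G)))
    print(" strip hist",[(int(a),int(b),int(c)) for a,b,c in zip(e,h,g) if b+c>3], "median",np.median(ang[S]) if S.any() else None)
    return mx,p[0]+p[1]*mx,np.arctan(p[1])
E
python3 - <<'E'
from h import *
s=r.read_state(); a=Rn.from_quat(s["eef_rot"]).apply([0,0,1]); q=s["eef_rot"]
command_gripper(.045); r.move_straight(s["eef_pos"]-.02*a,speed=.05); r.move_straight(s["eef_pos"]-.11*a,speed=.15)
r.hold(.5)
im,X=cloud("scene")
v,u=np.mgrid[:400,:640]; k=(u>370)&(u<420)&(v>130)&(v<180)&(X[...,2]>.08)&(X[...,2]<.15)&(X[...,1]<.405)
print("basket",k.sum(),np.nanmin(X[k],0),np.nanmax(X[k],0))
q=ori(np.radians(12),0,1)
r.move_straight([.40,.20,.36],q,speed=.3); r.reach([.46,-.25,.33],q); r.hold(.2)
for n,(im,X) in dict(w=wcloud(),s=cloud("scene")).items():
    print(n); cellfit(im,X,-.212)
print(r.read_state()["time_s"])
E
```

```text
basket 730 [0.46855288 0.3054028  0.08786975] [0.56367035 0.40230211 0.1498615 ]
w
cell mx -0.0054 my -0.2047 yaw 11.0deg rms 0.0009 len 0.113 n2034
 strip hist [(-72, 0, 29), (-66, 0, 39), (-60, 0, 33), (-54, 0, 57), (-48, 0, 91), (-42, 0, 82), (-36, 0, 97), (-30, 0, 113), (-24, 0, 126), (-18, 0, 116), (-12, 0, 130), (-6, 0, 144), (0, 0, 150), (6, 0, 141), (12, 0, 144), (18, 0, 142), (24, 0, 141), (30, 0, 142), (36, 45, 71), (42, 145, 0), (48, 87, 0), (54, 93, 0), (60, 89, 0), (66, 71, 7), (72, 1, 5), (78, 0, 14), (84, 0, 6)] median 53.49636809195968
s
cell mx -0.0053 my -0.2068 yaw 11.2deg rms 0.0017 len 0.113 n432
 strip hist [(-90, 0, 7), (-84, 0, 8), (-78, 0, 11), (-72, 0, 17), (-66, 0, 22), (-60, 0, 20), (-54, 0, 19), (-48, 0, 23), (-42, 0, 22), (-36, 0, 25), (-30, 0, 29), (-24, 0, 26), (-18, 0, 21), (-12, 0, 26), (-6, 0, 22), (0, 0, 23), (6, 0, 23), (12, 0, 27), (18, 0, 13), (24, 0, 16), (30, 0, 19), (36, 9, 9), (42, 9, 1), (48, 5, 0), (54, 14, 0)] median 50.426572317562254
22.2917
```

Both cameras agree on the fit: cell at my≈-0.205 in the mat frame, yaw 11°, strip 53.5° from up towards +y. Rolling +268 mm brings the strip up at my≈+0.063. I'll cage the cell loosely between the tilted fingers, square it, roll it about 248 mm, then look.

```bash
cat >> h.py <<'E'
TL=np.radians(38)
def pose(my,yaw=0,back=0,mx=.010,z=.022):
    q=ori(TL,MY+yaw,1); p=MC+mx*ex+my*ey
    return np.r_[p,z]-back*Rn.from_quat(q).apply([0,0,1]),q
E
python3 - <<'E'
from h import *
j=None
for a in((-.205,.19,.15),(-.205,.19,0),(-.205,0,0),(-.05,0,0),(.063,0,0),(.063,0,.15)): print(a,np.round(r.solve_ik(*pose(*a)),2))
y=np.radians(11)
command_gripper(.085,20)
r.reach(*pose(-.205,y,.15))
hit=r.move_straight(*pose(-.205,y),speed=.1,max_force=8)
s=r.read_state(); print("in",hit,s["eef_pos"],pose(-.205,y)[0],s["contact_force"],s["time_s"])
if not hit:
    command_gripper(.050); s=r.read_state(); print(s["grip_width"],s["grip_force"])
    r.move_straight(*pose(-.203),speed=.05,max_force=15)
    r.hold(.3); print(r.read_state()["contact_force"],r.read_state()["time_s"])
    for n,(im,X) in dict(w=wcloud(),s=cloud("scene")).items():
        print(n); cellfit(im,X,-.203)
E
```

```text
(-0.205, 0.19, 0.15) [-0.98  0.48  1.82  0.92  0.81  2.86]
(-0.205, 0.19, 0) [-0.81  0.75  1.74  1.15  0.62  2.71]
(-0.205, 0, 0) [-0.77  0.72  1.81  1.34  0.48  2.71]
(-0.05, 0, 0) [-0.52  0.65  2.03  1.91  0.35  2.33]
(0.063, 0, 0) [-0.27  0.63  2.11  2.44  0.3   2.  ]Traceback (most recent call last):
  File "<stdin>", line 3, in <module>
    return _wrapfunc(a, 'round', decimals=decimals, out=out)
    return _wrapit(obj, method, *args, **kwds)
    result = getattr(arr, method)(*args, **kwds)
TypeError: unsupported operand type(s) for *: 'NoneType' and 'float'
```

```bash
python3 - <<'E'
import h; from h import *
for T in(28,32,35,38,42,48):
    h.TL=np.radians(T)
    for fl in(1,):
        for my in(-.205,-.08,0,.063):
            o=[]
            for mx,b in((.01,0),(-.01,0),(0,.05),(0,.1),(0,.15)):
                j=r.solve_ik(*pose(my,0,b,mx)); o.append(None if j is None else (round(float(j[3]),2),round(float(j[4]),2),round(float(j[5]),2)))
            print(T,my,o)
E
```

```text
28 -0.205 [(0.75, 0.49, -2.95), (0.8, 0.48, -3.02), (0.7, 0.54, -2.93), (0.64, 0.62, -2.88), (0.58, 0.71, -2.84)]
28 -0.08 [(0.89, 0.33, -2.94), (0.98, 0.32, -3.05), (0.79, 0.38, -2.86), (0.67, 0.46, -2.76), (0.58, 0.56, -2.68)]
28 0 [None, None, (0.8, 0.28, -2.74), (0.63, 0.37, -2.59), (0.52, 0.47, -2.48)]
28 0.063 [None, None, None, (0.52, 0.3, -2.36), (0.41, 0.41, -2.25)]
32 -0.205 [(0.98, 0.46, 3.09), (1.03, 0.46, 3.01), None, (0.83, 0.58, -3.09), (0.75, 0.66, -3.03)]
32 -0.08 [(1.27, 0.31, 2.95), (1.36, 0.31, 2.84), (1.12, 0.35, 3.07), (0.94, 0.42, -3.06), (0.8, 0.5, -2.93)]
32 0 [None, None, None, (0.99, 0.31, -2.97), (0.78, 0.39, -2.77)]
32 0.063 [None, None, None, None, (0.68, 0.31, -2.55)]
35 -0.205 [(1.16, 0.46, 2.9), (1.21, 0.47, 2.82), (1.08, 0.51, 2.94), (0.98, 0.57, 3.02), (0.88, 0.64, 3.09)]
35 -0.08 [(1.55, 0.33, 2.66), (1.62, 0.34, 2.56), (1.39, 0.36, 2.78), (1.18, 0.41, 2.96), None]
35 0 [None, None, None, (1.34, 0.3, 2.94), (1.05, 0.36, -3.06)]
35 0.063 [None, None, None, None, None]
38 -0.205 [(1.34, 0.48, 2.71), (1.38, 0.49, 2.64), (1.25, 0.52, 2.75), (1.14, 0.57
[... 470 characters left out ...]
.88, 0.47, 2.24), (1.7, 0.48, 2.38), (1.48, 0.52, 2.56)]
42 0 [(2.33, 0.43, 1.97), (2.36, 0.47, 1.91), (2.22, 0.43, 2.04), (2.02, 0.42, 2.21), (1.73, 0.42, 2.46)]
42 0.063 [(2.6, 0.42, 1.83), (2.62, 0.46, 1.79), (2.5, 0.41, 1.89), (2.33, 0.37, 2.04), (2.02, 0.33, 2.33)]
48 -0.205 [(1.78, 0.62, 2.22), (1.79, 0.64, 2.17), (1.69, 0.65, 2.24), (1.58, 0.69, 2.3), (1.45, 0.73, 2.38)]
48 -0.08 [(2.2, 0.61, 1.92), (2.21, 0.64, 1.88), (2.11, 0.63, 1.95), (1.97, 0.63, 2.03), (1.79, 0.64, 2.16)]
48 0 [(2.49, 0.62, 1.78), (2.49, 0.66, 1.74), (2.41, 0.64, 1.8), (2.28, 0.62, 1.87), (2.09, 0.6, 2.01)]
48 0.063 [(2.7, 0.63, 1.7), (2.7, 0.68, 1.67), (2.64, 0.64, 1.71), (2.55, 0.61, 1.76), (2.39, 0.56, 1.88)]
```

```bash
python3 - <<'E'
from h import *
s=r.read_state(); im,X=wcloud()
t=Rn.from_quat(s["eef_rot"]).inv().apply(X.reshape(-1,3)-s["eef_pos"])
k=(np.abs(t[:,1])<.02)&(t[:,2]<-.02)&(np.abs(t[:,0])<.06); t=t[k]; print(k.sum(), s["grip_width"])
i=np.argsort(-t[:,2]); print(t[i][:400:25].round(3).tolist())
k=np.abs(t[:,1])<.008; print(np.nanpercentile(t[k],[0,50,100],axis=0).round(3))
E
```

```text
7747 0.044896586101240935
[[0.015, -0.019, -0.06], [0.016, 0.02, -0.062], [0.016, -0.019, -0.063], [0.016, -0.018, -0.063], [0.016, 0.02, -0.064], [0.015, -0.019, -0.064], [0.017, -0.019, -0.065], [0.016, -0.017, -0.065], [0.016, -0.019, -0.066], [0.016, 0.019, -0.066], [0.016, 0.019, -0.066], [0.016, 0.02, -0.067], [0.016, -0.019, -0.067], [0.016, 0.018, -0.067], [0.017, 0.017, -0.067], [0.015, 0.018, -0.068]]
[[ 0.008 -0.008 -0.079]
 [ 0.01  -0.    -0.075]
 [ 0.012  0.008 -0.068]]
```

```bash
sed -i 's/TL=np.radians(38)/TL=np.radians(46)/; s/mx=.010,z=.022/mx=.0,z=.025/' h.py; python3 - <<'E'
from h import *
y=np.radians(11)
command_gripper(.085,20)
r.reach(*pose(-.205,y,.15))
hit=r.move_straight(*pose(-.205,y),speed=.1,max_force=8)
s=r.read_state(); print("in",hit,s["eef_pos"],pose(-.205,y)[0],s["contact_force"],s["time_s"])
if not hit:
    command_gripper(.050); s=r.read_state(); print(s["grip_width"],s["grip_force"])
    r.move_straight(*pose(-.203),speed=.05,max_force=15)
    r.hold(.3); print(r.read_state()["contact_force"],r.read_state()["time_s"])
    for n,(im,X) in dict(w=wcloud(),s=cloud("scene")).items():
        print(n); cellfit(im,X,-.203)
E
```

```text
in False [ 0.60122456 -0.29777468  0.02548227] [ 0.60135498 -0.29735703  0.025     ] [-0.10797165 -1.34764361 -0.8752636 ] 28.4833
0.050414529813205246 0.0
[ 0.51621037 -0.09823557  0.14342166] 29.6333
w
cell mx -0.0116 my -0.2046 yaw 8.8deg rms 0.0008 len 0.111 n6280
 strip hist [(-78, 4, 3), (-72, 40, 36), (-66, 54, 36), (-60, 45, 32), (-54, 7, 38), (-48, 0, 58), (-42, 0, 54), (-36, 0, 66), (-30, 0, 136), (-24, 0, 314), (-18, 0, 314), (-12, 0, 323), (-6, 0, 465), (0, 0, 520), (6, 0, 518), (12, 0, 542), (18, 0, 603), (24, 0, 577), (30, 0, 601), (36, 0, 564), (42, 460, 145), (48, 323, 0), (54, 323, 0), (60, 309, 0), (66, 307, 0), (72, 42, 3), (78, 0, 56), (84, 0, 59), (90, 1, 56), (96, 3, 51), (102, 3, 38), (108, 0, 23), (114, 0, 24), (120, 0, 7)] median 54.49362093777161
s
cell mx -0.0045 my -0.2041 yaw 9.5deg rms 0.0017 len 0.110 n376
 strip hist [(-84, 1, 4), (-78, 0, 7), (-72, 0, 14), (-66, 0, 8), (-60, 3, 17), (-54, 0, 10), (-48, 0, 20), (-42, 0, 20), (-36, 0, 24), (-30, 0, 19), (-24, 0, 25), (-18, 0, 23), (-12, 0, 27), (-6, 0, 22), (0, 0, 21), (6, 0, 20), (12, 0, 25), (18, 0, 14), (24, 0, 19), (30, 2, 16), (36, 4, 8), (42, 8, 5), (48, 5, 0), (54, 6, 0), (60, 6, 0), (66, 5, 0), (72, 5, 0)] median 55.02857212267721
```

```bash
python3 - <<'E'
from h import *
command_gripper(.043,20); s=r.read_state(); print(s["grip_width"],s["grip_force"]); command_gripper(.050); r.hold(.2)
im,X=wcloud(); c=cellfit(im,X,-.203)
if c and abs(c[2])<.12:
    hit=r.move_straight(*pose(.043),speed=.06,max_force=20)
    r.hold(.3); s=r.read_state(); print("roll",hit,s["eef_pos"],s["contact_force"],s["time_s"])
    for n,(im,X) in dict(w=wcloud(),s=cloud("scene")).items():
        print(n); cellfit(im,X,.041)
E
```

```text
0.047889251098626746 18.905226588249207
cell mx -0.0112 my -0.2042 yaw 8.0deg rms 0.0008 len 0.111 n6279
 strip hist [(-78, 5, 6), (-72, 43, 33), (-66, 50, 47), (-60, 42, 31), (-54, 5, 33), (-48, 0, 72), (-42, 0, 80), (-36, 0, 74), (-30, 0, 141), (-24, 0, 328), (-18, 0, 333), (-12, 0, 333), (-6, 0, 460), (0, 0, 512), (6, 0, 524), (12, 0, 535), (18, 0, 587), (24, 0, 567), (30, 0, 584), (36, 0, 546), (42, 442, 145), (48, 303, 0), (54, 282, 0), (60, 277, 0), (66, 279, 0), (72, 53, 4), (78, 3, 47), (84, 0, 61), (90, 0, 53), (96, 0, 49), (102, 0, 33), (108, 0, 22), (114, 0, 22), (120, 0, 7)] median 54.03213035626303
```

```bash
python3 - <<'E'
from h import *
command_gripper(.040,40); r.hold(.3); s=r.read_state(); print(s["grip_width"],s["grip_force"])
r.move_straight(*pose(-.203,np.radians(-8)),speed=.05,max_force=25)
command_gripper(.055,20); r.move_straight(*pose(-.203),speed=.05); 
im,X=wcloud(); c=cellfit(im,X,-.203); print(r.read_state()["time_s"],r.read_state()["contact_force"])
if c and abs(c[2])<.06:
    command_gripper(.050)
    hit=r.move_straight(*pose(.043),speed=.06,max_force=20)
    r.hold(.3); s=r.read_state(); print("roll",hit,s["eef_pos"],s["contact_force"],s["time_s"])
    for n,(im,X) in dict(w=wcloud(),s=cloud("scene")).items():
        print(n); cellfit(im,X,.041)
E
```

```text
0.04676394684545938 37.86272048950195
cell mx -0.0082 my -0.2016 yaw -1.9deg rms 0.0005 len 0.110 n6549
 strip hist [(-114, 0, 10), (-108, 0, 11), (-102, 0, 17), (-96, 0, 27), (-90, 0, 44), (-84, 0, 46), (-78, 0, 50), (-72, 0, 122), (-66, 0, 121), (-60, 0, 131), (-54, 0, 236), (-48, 0, 324), (-42, 0, 328), (-36, 0, 347), (-30, 0, 458), (-24, 0, 453), (-18, 0, 460), (-12, 0, 486), (-6, 0, 467), (0, 0, 461), (6, 0, 467), (12, 0, 385), (18, 0, 346), (24, 0, 341), (30, 0, 284), (36, 409, 68), (72, 17, 8), (78, 7, 16), (84, 0, 19), (90, 0, 10)] median 40.45882056038193
31.9667 [-0.1679783   0.32643375  0.18325454]
roll False [ 0.59211647 -0.04957115  0.02502213] [ 0.40542791 -0.62008549 -0.55412115] 36.7417
w
cell mx -0.0012 my 0.0413 yaw -1.1deg rms 0.0005 len 0.110 n5473
 strip hist [(-108, 0, 7), (-102, 0, 20), (-96, 3, 20), (-90, 19, 24), (-84, 34, 24), (-78, 45, 1), (-72, 57, 0), (-66, 32, 0), (-60, 33, 0), (-54, 30, 0), (-48, 266, 26), (-42, 31, 219), (-36, 0, 347), (-30, 0, 333), (-24, 0, 345), (-18, 0, 391), (-12, 0, 411), (-6, 0, 403), (0, 0, 425), (6, 0, 385), (12, 0, 365), (18, 0, 363), (24, 0, 326), (30, 0, 231), (36, 0, 227), (42, 14, 213), (48, 10, 72), (54, 0, 62), (60, 0, 48), (66, 0, 55), (72, 1, 38), (78, 1, 26), (84, 9, 39), (90, 0, 21)] median -43.97652105123226
s
cell mx 0.0032 my 0.0397 yaw -1.8deg rms 0.0016 len 0.108 n238
 strip hist [(-72, 7, 0), (-66, 13, 0), (-60, 6, 0), (-54, 16, 0), (-48, 18, 0), (-42, 8, 3), (-36, 0, 15), (-30, 0, 22), (-24, 0, 21), (-18, 0, 18), (-12, 0, 21), (-6, 0, 20), (0, 0, 20), (6, 0, 21), (12, 0, 12), (18, 0, 14), (24, 0, 8), (30, 0, 14), (36, 0, 8), (42, 0, 4)] median -49.70851950610532
```

The cell is square (-1.5°) and centred. The strip's middle is about 57° short of up, so it needs 23 mm more.

```bash
python3 - <<'E'
from h import *
hit=r.move_straight(*pose(.066),speed=.03,max_force=20)
r.hold(.5); s=r.read_state(); print("roll",hit,s["eef_pos"],s["contact_force"],s["time_s"])
for n,(im,X) in dict(w=wcloud(),s=cloud("scene")).items():
    print(n); cellfit(im,X,.064)
E
```

```text
roll False [ 0.59121754 -0.02664121  0.02497643] [-0.38592705  0.30780863  0.0961261 ] 38.2583
w
cell mx -0.0015 my 0.0681 yaw -1.6deg rms 0.0007 len 0.109 n3931
 strip hist [(-120, 0, 7), (-114, 0, 7), (-108, 0, 14), (-102, 0, 40), (-96, 0, 32), (-90, 10, 26), (-84, 8, 42), (-78, 7, 53), (-72, 0, 50), (-66, 0, 58), (-60, 0, 134), (-54, 0, 244), (-48, 0, 252), (-42, 0, 256), (-36, 0, 368), (-30, 0, 378), (-24, 0, 373), (-18, 0, 399), (-12, 124, 225), (-6, 305, 0), (0, 303, 0), (6, 294, 0), (12, 305, 0), (18, 168, 6), (24, 0, 118), (30, 0, 187), (36, 0, 179), (42, 2, 171), (48, 6, 87), (54, 4, 50), (60, 33, 43), (66, 40, 49), (72, 46, 31), (78, 32, 18), (84, 13, 16), (90, 0, 12)] median 7.858965849473393
s
cell mx 0.0048 my 0.0659 yaw -1.8deg rms 0.0019 len 0.106 n206
 strip hist [(-84, 1, 7), (-78, 1, 8), (-72, 1, 4), (-66, 0, 11), (-60, 2, 12), (-54, 1, 21), (-48, 0, 15), (-42, 0, 20), (-36, 0, 16), (-30, 0, 21), (-24, 0, 20), (-18, 0, 20), (-12, 2, 9), (-6, 15, 0), (0, 20, 0), (6, 10, 0), (12, 21, 0), (18, 7, 0), (24, 6, 0), (30, 3, 2), (36, 0, 4), (42, 0, 4), (48, 0, 5)] median 9.09565640280702
```

```bash
python3 - <<'E'
from h import *
r.move_straight(*pose(.063),speed=.02,max_force=20); r.hold(.5)
im,X=wcloud(); cellfit(im,X,.064)
command_gripper(.08); r.hold(.2)
for b in(.05,.10): r.move_straight(*pose(.063,0,b),speed=.1)
s=r.read_state(); r.move_straight(s["eef_pos"]+[-.08,0,.06],speed=.2); r.hold(.3)
im,X=wcloud(); cellfit(im,X,.064)
im,X=cloud("scene"); cellfit(im,X,.064); print(r.read_state()["time_s"],r.read_state()["contact_force"])
c=np.hstack([im[170:310,210:350].repeat(3,0).repeat(3,1),im[110:250,350:470].repeat(3,0).repeat(3,1)]); save("fin",c)
E
```

```text
cell mx -0.0010 my 0.0618 yaw -1.6deg rms 0.0006 len 0.110 n3928
 strip hist [(-114, 0, 10), (-108, 0, 10), (-102, 1, 16), (-96, 17, 28), (-90, 32, 32), (-84, 28, 59), (-78, 28, 47), (-72, 13, 75), (-66, 6, 88), (-60, 4, 87), (-54, 0, 129), (-48, 0, 268), (-42, 0, 259), (-36, 0, 275), (-30, 16, 309), (-24, 162, 3), (-18, 315, 0), (-12, 317, 0), (-6, 308, 0), (0, 326, 0), (6, 76, 154), (12, 0, 374), (18, 0, 316), (24, 0, 316), (30, 0, 310), (36, 0, 164), (42, 0, 155), (48, 3, 143), (54, 18, 81), (60, 1, 48), (66, 0, 37), (72, 0, 42), (78, 11, 29), (84, 6, 28), (90, 1, 18), (96, 0, 13)] median -7.792698960676146
cell mx 0.0007 my 0.0620 yaw -1.5deg rms 0.0005 len 0.111 n1853
 strip hist [(-102, 0, 4), (-96, 0, 8), (-90, 0, 8), (-84, 0, 13), (-78, 0, 14), (-72, 0, 59), (-66, 0, 67), (-60, 0, 69), (-54, 0, 76), (-48, 0, 120), (-42, 0, 109), (-36, 0, 108), (-30, 9, 122), (-24, 83, 2), (-18, 148, 0), (-12, 120, 0), (-6, 132, 0), (0, 137, 0), (6, 26, 87), (12, 0, 142), (18, 0, 129), (24, 0, 133), (30, 0, 127), (36, 0, 97), (42, 0, 98), (48, 0, 90), (54, 0, 73), (60, 0, 40), (66, 3, 28), (72, 1, 9), (78, 2, 5), (84, 0, 4), (90, 0, 6)] median -7.332536952537941
cell mx 0.0025 my 0.0600 yaw -1.3deg rms 0.0017 len 0.111 n221
 strip hist [(-84, 0, 7), (-78, 0, 6), (-72, 0, 19), (-66, 0, 11), (-60, 0, 16), (-54, 0, 18), (-48, 0, 14), (-42, 0, 23), (-36, 0, 20), (-30, 0, 18), (-24, 5, 8), (-18, 14, 0), (-12, 17, 0), (-6, 18, 0), (0, 16, 0), (6, 12, 2), (12, 6, 1), (18, 0, 10), (24, 0, 14), (30, 0, 12), (36, 0, 5), (42, 0, 6)] median -3.96685181719021
42.2167 [ 0.14359712  0.4975578  -0.36796236]
```

View pics/fin.png

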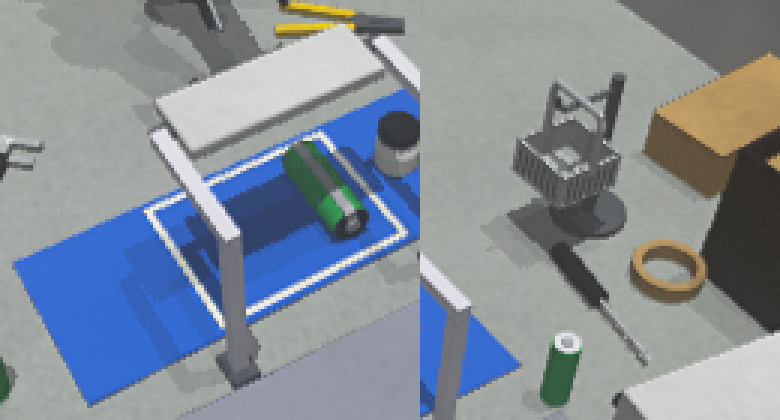

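The final picture shows the cell square inside the frame (px 325,190 in the crop). The strip is about 7° from up, against a limit of 14.3°, and the basket hangs upright on the hook (px 567,150). I'm handing the job in.

```bash
python3 -c "
from h import *
print(r.finish_job(), r.read_state()['time_s'])"
```

```text
the job is handed in; nothing more can be done
the job is handed in; nothing more can be done
```

The job is handed in, with no verdict returned: the basket hangs on the hook, and the cell lies square and still in the frame (62 mm off centre along the lane), strip about 7° from straight up, at about 42 s of the 72 s allowed.

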